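# Set a tape measure across a plywood sheet and lock it

## Robot

A 6-joint arm with a two-finger parallel gripper is mounted at the origin on the work surface. World frame = base frame: x ahead of the robot, y to its left, z up, the work surface at z = 0. Lengths are in m, angles in rad, forces in N, time in s.
With the tool pointing down it reaches from about 0.25 to 0.775 m from the base axis. Payload 4 kg.
Tool frame: the origin (TCP) lies at the very end of the fingers, on their centre line; the grasp point (between the pads) lies 19 mm behind it; z points along the fingers, y is the direction in which the jaws open and shut (so a half turn about z gives the same grasp; the last joint's range is limited). The gripper opens to 94 mm and grips with 3 to 60 N. Pads are 16 mm wide; open, the fingers measure 119 mm over their backs; the gripper's body (75 mm by 177 mm) begins 78 mm behind the grasp point.
Start: joints at [-1.205, 0.087, 1.371, -0, 1.684, -0.103], TCP at [0.248, -0.491, 0.206] pointing down, gripper open.
Joint ranges: [-3.1, 3.1], [-0.76, 2.03], [0.27, 2.55], [-1.08, 4.22], [0.17, 2.65], [-2.57, 2.57]. Speed limits (rad/s): [2.79, 2.79, 3.14, 3.14, 3.14, 3.14].

## Interface

Orientations are given as [roll, pitch, yaw] about the fixed x, y, z axes, in that order (R = Rz(yaw) Ry(pitch) Rx(roll)).
In Python, from rig import arm, viewer, finder gives the robot as it stands.
- The arm moves only by the tool apply_moves, never from a script. Its argument "commands" is one flat list of numbers, 4 for each row, row after row: the shift along the tool's x, y, z in m, then the turn about the tool's z in degrees. In form: [x, y, z, yaw, x, y, z, yaw, ...]. A call has 1 to 12 rows; each row shifts and turns the commanded pose from where the row before left it, along the tool's axes as they then stand; what a row does not reach is not made up. A row lasts 1/10 s, in which the tool goes at most 50 mm and 8.59 degrees, less where a joint would pass 70% of its speed; a pose out of reach is approached as far as the arm can. A call with a gripper value outside its range is refused whole. "gripper" is the opening in per cent of the stroke, from 0 (shut) to 100 (fully open), set as the call begins (left out, the last holds). The fingers move at their own pace and stop on an object; "force" is the grip in N (left out, the last holds). Time passes only in rows, so rows that do not move let the fingers close. It gives the time, the measured TCP pose, the force and the opening at its end, in the units of the state.
- arm.observe(): the state, without advancing time (a new reading comes with each control period).
- viewer.read_camera(name): name is "scene" or "top" or "wrist"; returns a dict with "pixels" (420x560x3 uint8, blue, green, red), "fx", "fy", "cx", "cy" (pixels), "dist" ([k1, k2, p1, p2, k3] as OpenCV has them; the pictures are not rectified), "R" (3x3) and "t" (3): a world point X has camera coordinates R X + t; the wrist camera has in their place "mount" (4x4, takes a point from camera to tool coordinates, whose origin is the TCP and whose axes are the flange's). Camera axes: x right, y down, z forward; pixel columns grow to the right and rows downward; lengths in m; the calibration is good to about 2 mm. A picture is of the moment at which its call begins: read the wrist's pose just before it. There is no depth.
- arm.close_job(): hands the job in, once; it reports no verdict.
Trained networks look in a picture, given as the dict that the camera call returned (one of the last four; its "shot" number tells which), for a name from the list of things; names that differ only in an ending like _2 or _b are one class to them, and where a whole thing is asked for, a point or a joint stands for the part that bears it (a point fixed in the world has none). Each returns a list of dicts, best first, with "confidence" (0 to 1); they miss things now and then, are a little off and sometimes report something else, mostly with a low value. They report only what shows in the picture. A call takes as long as a camera call. They do not tell look-alikes from the thing itself.
- finder.boxes_of(picture, target): "rect" ([left, top, width, height] in pixels, round what is visible of it).
The state is a dict: "t": time; "joint_positions": joint angles; "qvel": joint speeds; "joint_torque": joint torques, N m; "ee_pos": TCP position; "eef_rot": TCP orientation; "wrist_force": force on the tool from outside, world axes, zero at the start; "torque": the same for the moment, N m; "finger_gap": opening from 0.0 (shut) to 1.0 (fully open).
Only numpy, scipy, OpenCV 4.12 (cv2) and the standard library are available. Lean on these libraries where they do the work, as an engineer would, in place of code of your own. Each camera call takes 0.05 s, during which the arm holds its last target.

## Task

Take the width of the plywood sheet with the tape measure: catch the tape's hook over the sheet's left-hand edge, draw the case back across the sheet against the spring, and set it down upright on the table past the opposite edge; ease it up to that edge until its toe butts against it before letting go, the blade lying square across the bare middle of the sheet. Then press the lock button fully down and leave the tape there, hooked and locked. Work gently: no hard pressing or knocking on the sheet or the lock button, and leave everything else on the table where it is.

Things in the scene. Friction and masses are not known exactly. Their poses are not given: they have to be found in the camera images.
- sheet: Plywood sheet held flat on the table, on a paper underlay; 300 x 110 mm, 3 to 12 mm thick: each sheet differs, find its top by touch. Origin under its centre, on the table; x along its length (roughly away from the robot), y across (roughly to the robot's left). Left-hand edge at y = +55 mm, right-hand edge at y = -55 mm. Two steel weights up to 47 mm high cover its ends (x beyond +/-109 mm).
- tape_case (a point): Middle of the loose, upright tape measure's case, 33 mm above its flat underside. Case 80 mm long (x, to the nose), 40 mm thick (y, flat sides, grip here), 66 mm tall (z), 0.3 to 0.5 kg. The blade leaves the front face (x = +40 mm); a spring pulls it in with 4 N when in, 6 N at 110 mm out. Let go while hooked and unlocked, the case is drawn towards the hook.
- tape_mouth (a point): Foot of the case's front face: 40 mm ahead of the case's middle, at its underside; axes as the case. The toe below the blade is flat, 40 mm wide, 12.7 mm high: with the case standing on the table the toe can butt against the sheet's edge, the blade (22 mm wide, 13 mm above the underside) passing just over the sheet.
- tape_hook_in (a point): Tip of the steel hook (18 mm wide, 2 mm thick) on the blade's end, at its inner face, which looks back at the case; axes as the case. Blade in, this face is 3 mm ahead of the case's front. The hook hangs 2.5 mm below the underside and is easily pushed up 5 mm (under 1 N), as on the table. With the case's base on the sheet it reaches 2.5 mm below the sheet's top; raise the case more and it slips off.
- tape_lock (a joint): Travel of the lock button, m: 0 = up, blade free; 0.0055 = fully down, blade held (above 0.005 counts as locked). It moves straight down, needs 4 to 6 N, stops hard at the end and stays where it is left.
- tape_lock_top (a point): Middle of the top face of the lock button: black, ridged, 20 mm long, 18 mm wide, on top of the case near the nose, 24 mm ahead of the case's middle. The face is 70 mm above the underside when open, 64.5 mm when locked; the round hump of the case behind it is 66 mm high. Axes as the case.
- cup: round grey pencil cup, 72 mm across and 95 mm tall (pencils stand out to 165 mm); origin under its centre. Leave it alone.
- scissors: school scissors lying flat, 150 mm long, 8 mm high; origin about mid-length on the table. Leave alone.
- rib: small loose arched plywood piece lying flat, about 80 by 40 mm and 4 mm thick; origin near its middle on the table. Leave alone.
- glue: standing glue stick, 30 mm across, 94 mm tall; origin under its centre. Leave alone.
- tray: open grey plastic tray of wooden wheels, 100 x 140 x 30 mm high; origin under its centre. Leave alone.
- model: half-built plywood model: base 110 x 36 mm with four upright ribs, 58 mm tall, ribs 46 mm wide; origin under its centre. Leave alone.
Not all that is in view belongs to the job. Leave any red or turquoise look-alike of the part that bears tape_case alone.

How it is judged:
On the way:
1. the hook has caught behind the left-hand edge and the case has been drawn back 25 mm or more with the lock open (y of tape_hook_in in the frame of sheet between 0.0525 and 0.06 m and height (world z) of tape_hook_in below 0.0115 m and y of tape_mouth in the frame of sheet between -0.045 and 0.03 m and value of joint tape_lock below 0.002 m and contact force between sheet and anything else above 2 N), for 0.1 s.
At the end, for the whole second after the job is handed in: hook at the left edge (5 mm), its tip within 11.5 mm of the table; case upright (0.04 rad) on the table, its toe within 4.5 mm of the right edge; blade square to the edges (0.07 rad), within 70 mm of the sheet's middle; lock down more than 5 mm; all stays so, let go (y of tape_hook_in in the frame of sheet between 0.0525 and 0.06 m and height (world z) of tape_hook_in below 0.0115 m and y of tape_mouth in the frame of sheet between -0.0595 and -0.0525 m and x of tape_mouth in the frame of sheet between -0.07 and 0.07 m and x of tape_hook_in in the frame of sheet between -0.07 and 0.07 m and angle between the x axis of tape_case and the y axis of sheet, either way round below 0.07 rad and height (world z) of tape_mouth below 0.002 m and angle between tape_case's own z axis and vertical below 0.04 rad and value of joint tape_lock above 0.005 m); the robot touches nothing.
It fails at once if the sheet is pressed, pulled or struck with more than 20 N (contact force between sheet and anything else above 20 N).
It fails at once if the lock button is pressed with more than 25 N (contact force between tape_lock and anything else above 25 N).
It fails at once if a bystander is shoved more than 20 mm (distance of any of cup, scissors, rib, glue, tray, model from where it was at the start of the episode above 0.02 m).
It also fails if it takes over 54 s, if anything falls off the work surface, if the arm or the gripper's body presses on something with over 40 N, if the wrist force passes 120 N, or if a joint passes its speed limit or range.

## Working session

There is one attempt and no reset: what is moved stays moved. The work goes in short steps, Python scripts to look and compute and a tool call to move; the robot and the scene stay as the last step left them, time stands still between calls to the robot, and variables do not carry over. Pictures are saved under pics/ and viewed, and the job is handed in when it is done.

Besides the shell and the picture viewer there is one more tool, called after ">>>" as a command line: name --argument value ..., lists and objects as JSON in quotes. apply_moves: Moves the arm, as the interface text tells. Its arguments: {"type":"object","properties":{"commands":{"type":"array","items":{"type":"number"}},"gripper":{"type":"number"},"force":{"type":"number"}},"required":["commands"]}

```bash
mkdir -p pics; ls; cat > h.py <<'E'
import numpy as np,cv2
from rig import arm,viewer,finder
def K(p): return np.array([[p['fx'],0,p['cx']],[0,p['fy'],p['cy']],[0,0,1.]]),np.array(p['dist'],float)
def ext(p,st=None):
    if 'R' in p and p.get('R') is not None: return np.array(p['R']),np.array(p['t'])
    from scipy.spatial.transform import Rotation as Ro
    T=np.eye(4);T[:3,:3]=Ro.from_euler('xyz',st['eef_rot']).as_matrix();T[:3,3]=st['ee_pos']
    M=np.linalg.inv(T@np.array(p['mount']));return M[:3,:3],M[:3,3]
def unproj(p,uv,z,st=None):
    k,d=K(p);R,t=ext(p,st)
    n=cv2.undistortPoints(np.array(uv,float).reshape(-1,1,2),k,d).reshape(-1,2)
    C=-R.T@t;r=np.c_[n,np.ones(len(n))]@R
    return C+r*((z-C[2])/r[:,2])[:,None]
def proj(p,X,st=None):
    k,d=K(p);R,t=ext(p,st)
    return cv2.projectPoints(np.array(X,float).reshape(-1,1,3),cv2.Rodrigues(R)[0],t,k,d)[0].reshape(-1,2)
E
python3 - <<'E'
from h import *
print(arm.observe())
for n in ['scene','top','wrist']:
    st=arm.observe();p=viewer.read_camera(n);cv2.imwrite(f'pics/{n}0.png',p['pixels'])
    print(n,p['fx'],p['dist'],p.get('mount'))
    if n!='wrist': print(-np.array(p['R']).T@np.array(p['t']))
    for o in ['sheet','tape_case','tape_lock_top','tape_hook_in','tape_mouth','cup','scissors','rib','glue','tray','model']:
        print(o,[(np.round(b['rect']).astype(int).tolist(),round(b['confidence'],2)) for b in finder.boxes_of(p,o)[:3]])
E
```

```text
pics
{'t': 0.0, 'joint_positions': array([-1.20512566e+00,  8.79678989e-02,  1.37221724e+00, -2.48238466e-05,
        1.68362601e+00, -1.03094573e-01]), 'qvel': array([-1.99868453e-03,  6.08279260e-04, -1.00100323e-03,  7.26015033e-05,
        6.41037935e-04, -1.77509617e-03]), 'joint_torque': array([-7.78232206e-04, -3.40175664e+01, -3.02429652e+01,  7.17055681e-02,
        3.29722592e-02, -1.90703781e-04]), 'ee_pos': array([ 0.24827571, -0.49016026,  0.20431593]), 'eef_rot': array([-3.13938339e+00, -2.03769142e-04,  4.68762249e-01]), 'wrist_force': array([-0.48520692, -0.08111285, -0.12831831]), 'torque': array([ 0.02819095,  0.00072104, -0.04150019]), 'finger_gap': 1.0016812156205042}
scene 426.3598508396285 [-0.0936465  0.         0.         0.         0.       ] None
[0.98318931 0.08826587 0.86073847]
sheet [([278, 202, 76, 142], 0.59)]
tape_case [([245, 178, 17, 38], 0.9), ([132, 180, 38, 38], 0.65), ([105, 222, 23, 42], 0.56)]
tape_lock_top [([103, 220, 13, 11], 0.55), ([252, 188, 5, 10], 0.45)]
tape_hook_in []
tape_mouth [([134, 181, 33, 35], 0.86), ([246, 178, 17, 40], 0.84)
[... 736 characters left out ...]
], 0.89)]
rib [([320, 137, 29, 16], 0.57), ([213, 140, 50, 127], 0.43)]
glue [([117, 217, 23, 17], 0.52)]
tray [([100, 144, 68, 58], 0.56), ([353, 108, 40, 45], 0.35)]
model [([128, 296, 44, 18], 0.79)]
wrist 352.3869304018711 [-0.05799164  0.          0.          0.          0.        ] [[-9.15717232e-04 -9.60291552e-01 -2.78996946e-01  8.03612785e-02]
 [ 9.99999581e-01 -8.81875095e-04 -2.46811462e-04 -1.75035073e-04]
 [-9.02949567e-06 -2.78997055e-01  9.60291957e-01 -1.79557882e-01]
 [ 0.00000000e+00  0.00000000e+00  0.00000000e+00  1.00000000e+00]]
sheet []
tape_case []
tape_lock_top []
tape_hook_in []
tape_mouth []
cup []
scissors [([50, 0, 67, 25], 0.91)]
rib []
glue []
tray []
model []
```

View pics/scene0.png

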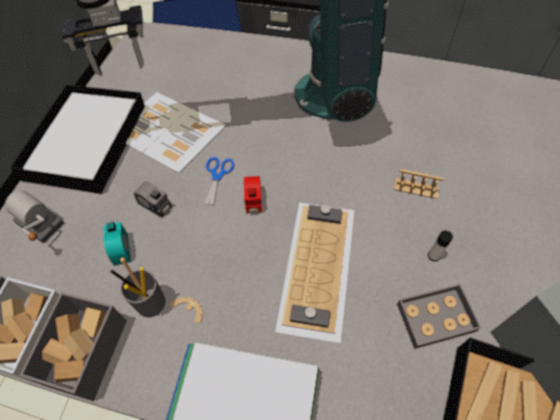

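```bash
python3 -c "
import cv2
a=cv2.imread('pics/top0.png');cv2.imwrite('pics/topc.png',cv2.resize(a[100:320,90:460],None,fx=2.1,fy=2.1,interpolation=cv2.INTER_CUBIC))"
```

```text
(no output)
```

View pics/topc.png

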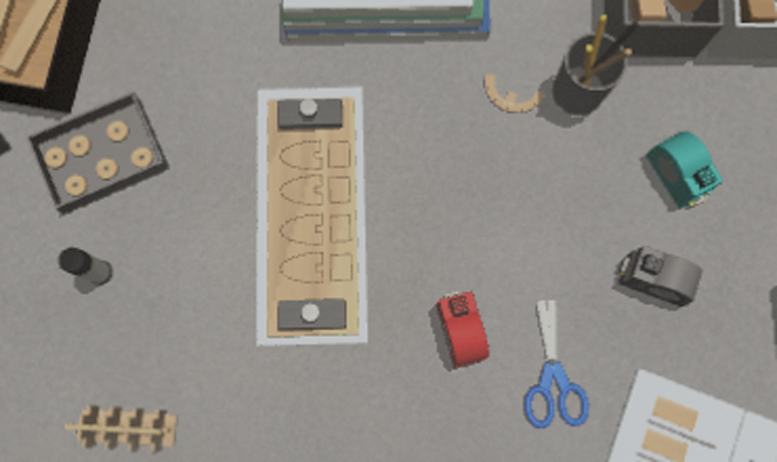

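View pics/wrist0.png

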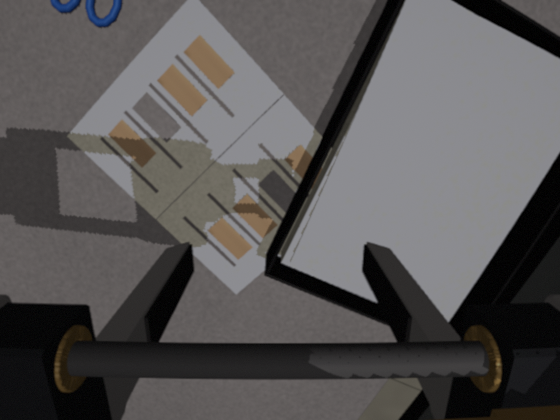

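The scene shows the grey tape (scene px 153,198; top px 404,231) beside the red and turquoise look-alikes. The sheet is mid-table (top px 238,203), with the nose of the grey tape pointing towards it. I'll zoom in to measure.

```bash
python3 - <<'E'
import cv2
a=cv2.imread('pics/top0.png')
cv2.imwrite('pics/t1.png',cv2.resize(a[200:260,370:440],None,fx=10,fy=10,interpolation=cv2.INTER_CUBIC))
cv2.imwrite('pics/t2.png',cv2.resize(a[135:270,205:275],None,fx=4.4,fy=4.4,interpolation=cv2.INTER_CUBIC))
b=cv2.imread('pics/scene0.png')
cv2.imwrite('pics/t3.png',cv2.resize(b[170:230,120:190],None,fx=10,fy=10,interpolation=cv2.INTER_CUBIC))
E
```

```text
(no output)
```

View pics/t1.png

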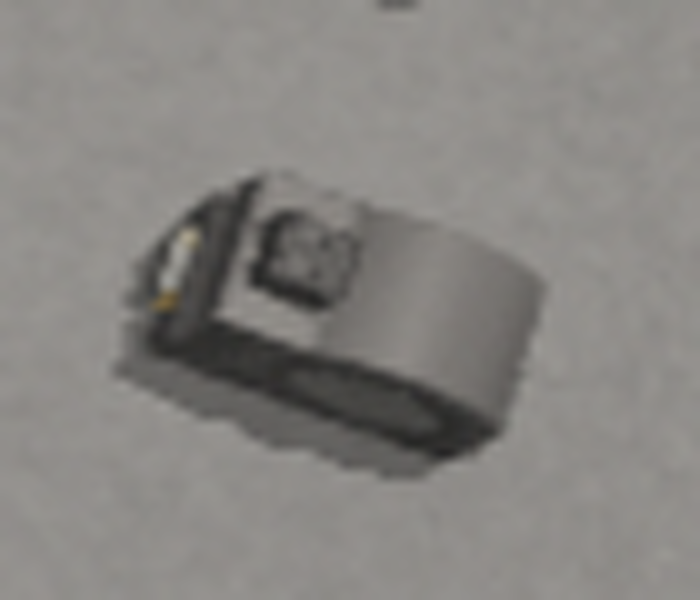

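View pics/t2.png

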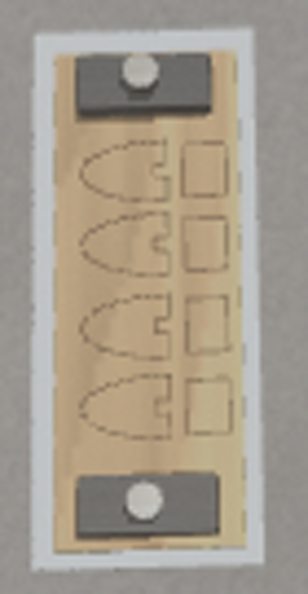

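View pics/t3.png

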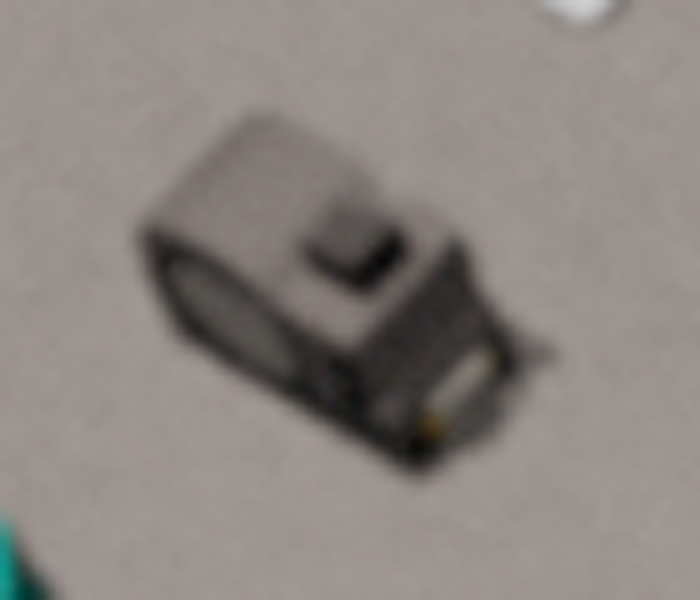

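```bash
python3 - <<'E'
from h import *
p=viewer.read_camera('top')
f=lambda l:np.array(l)/10+[370,200]-0.45
print('btn',unproj(p,f([[310,255]]),.07))
e=unproj(p,f([[215,310],[325,345]]),.062);print('topedge',e,np.degrees(np.arctan2(*(e[0]-e[1])[:2])))
e=unproj(p,f([[150,345],[440,460]]),.0);print('botedge',e,np.degrees(np.arctan2(*(e[0]-e[1])[:2])))
g=lambda l:np.array(l)/4.4+[205,135]-.4
c=unproj(p,g([[56,53],[238,53],[56,550],[246,549]]),.007);print(c,c.mean(0))
im=p['pixels'];hsv=cv2.cvtColor(im,cv2.COLOR_BGR2HSV)
m=((hsv[...,1]>60)&(hsv[...,0]>8)&(hsv[...,0]<30)).astype(np.uint8);m[:135]=0;m[272:]=0;m[:,:205]=0;m[:,275:]=0
L=[];Rr=[]
for v in range(165,250):
    u=np.where(m[v])[0]
    if len(u)>20: L.append((u[0]-.5,v));Rr.append((u[-1]+.5,v))
for n,q in(('L',L),('R',Rr)):
    q=np.array(q);w=unproj(p,q,.007);k=np.polyfit(w[:,0],w[:,1],1);print(n,k,np.std(w[:,1]-np.polyval(k,w[:,0])))
for o,z in [('cup',.09),('scissors',0.004),('rib',0.002),('glue',.05)]:
    b=finder.boxes_of(p,o)
    if b: r=b[0]['rect'];print(o,unproj(p,[[r[0]+r[2]/2,r[1]+r[3]/2]],z))
print('red',unproj(p,[[310,256]],.05))
E
```

```text
btn [[ 0.49431844 -0.33180881  0.07      ]]
topedge [[ 0.48173786 -0.31123651  0.062     ]
 [ 0.47396904 -0.33709981  0.062     ]] 16.719224152037498
botedge [[ 0.48238735 -0.31238386  0.        ]
 [ 0.45494041 -0.3845186   0.        ]] 20.831593108072877
[[0.7044414  0.12697856 0.007     ]
 [0.70736696 0.01701318 0.007     ]
 [0.40523852 0.11051369 0.007     ]
 [0.40862876 0.00203257 0.007     ]] [0.55641891 0.0641345  0.007     ]
L [0.0488647  0.09150966] 0.0006747905783993448
R [ 0.052086   -0.01796659] 0.0007728524761181352
cup [[ 0.72156066 -0.2649008   0.09      ]]
scissors [[ 0.37905864 -0.23356616  0.004     ]]
rib [[ 0.71852972 -0.18693113  0.002     ]]
glue [[0.47619715 0.31740787 0.05      ]]
red [[ 0.41643455 -0.11865986  0.05      ]]
```

>>> apply_moves --commands '[0, 0, 0, -7.2, 0, 0, 0, -7.2, 0, 0, 0, -7.2, 0, 0, 0, -7.2, 0, 0, 0, -7.2, 0, 0, 0, -7.2]'

```text
t: 2.65
ee_pos: [0.2485, -0.4907, 0.2055]
eef_rot: [3.141, 0.0, 1.228]
wrist_force: [-0.0, 0.5, -0.4]
finger_gap: 1.002
```

>>> apply_moves --commands '[0.021, 0.018, 0, 0, 0.021, 0.018, 0, 0, 0.021, 0.018, 0, 0, 0.021, 0.018, 0, 0, 0.021, 0.018, 0, 0, 0.021, 0.018, 0, 0, 0.021, 0.018, 0, 0, 0.021, 0.018, 0, 0, 0.021, 0.018, 0, 0, 0.021, 0.018, 0, 0, 0, 0, 0, 0]'

```text
t: 3.75
ee_pos: [0.4917, -0.3527, 0.2051]
eef_rot: [3.141, -0.001, 1.227]
wrist_force: [-0.4, 0.4, -1.0]
finger_gap: 1.002
```

```bash
python3 - <<'E'
from h import *
st=arm.observe();p=viewer.read_camera('wrist');cv2.imwrite('pics/w1.png',p['pixels'])
print(st['t'],st['ee_pos'],st['eef_rot'],st['joint_positions'],st['wrist_force'])
E
```

```text
3.75 [ 0.49166558 -0.35267859  0.20505616] [ 3.14134906e+00 -1.23595216e-03  1.22685725e+00] [-7.16652339e-01  2.10659684e-01  1.23195342e+00  1.25008851e-03
  1.69920265e+00 -3.72553175e-01] [-0.38301734  0.350267   -1.02038962]
```

View pics/w1.png

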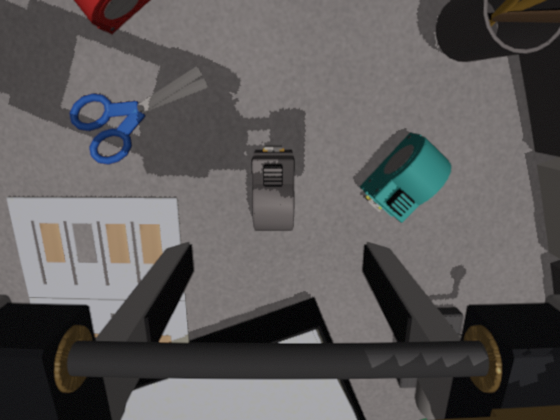

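The wrist view shows the tape upright between the finger lines at px (273,190), nose up, with the jaws already nearly aligned. I'll measure it more finely.

```bash
python3 - <<'E'
import cv2
a=cv2.imread('pics/w1.png')
cv2.imwrite('pics/w1c.png',cv2.resize(a[140:240,225:325],None,fx=6,fy=6,interpolation=cv2.INTER_CUBIC))
E
```

```text
(no output)
```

View pics/w1c.png

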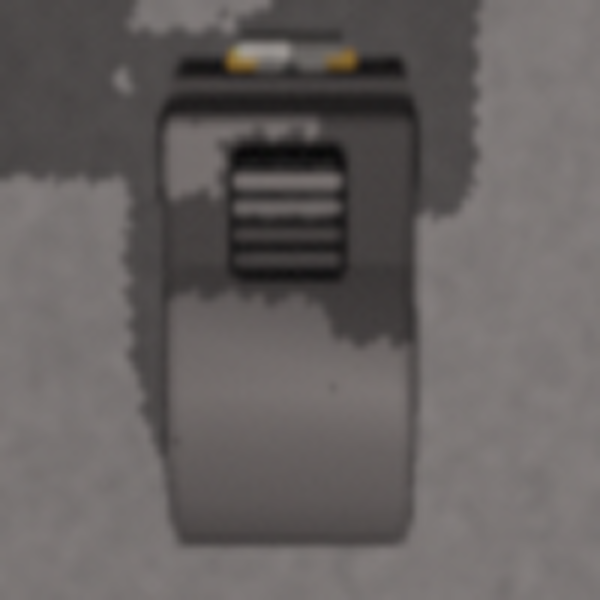

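```bash
python3 - <<'E'
from h import *
st=arm.observe();p=viewer.read_camera('wrist')
f=lambda l:np.array(l)/6+[225,140]-.42
a=st['eef_rot'][2];tx=np.array([np.cos(a),np.sin(a)]);ty=np.array([np.sin(a),-np.cos(a)])
def T(uv,z):
    w=unproj(p,f(uv),z,st)[:,:2]-st['ee_pos'][:2];return np.round(1000*np.c_[w@tx,w@ty],1)
print('btn corners',T([[232,170],[345,170],[345,278],[232,278]],.07))
print('front top',T([[163,125],[415,125]],.062),'hump',T([[168,350],[413,350]],.066))
print('front foot',T([[178,68],[408,68]],.0127), 'rear',T([[180,543],[410,543]],.035))
E
```

```text
btn corners [[ 25.8 -14. ]
 [ 25.8   3. ]
 [  9.2   3. ]
 [  9.2 -14.2]]
front top [[ 31.4 -24.8]
 [ 31.3  13.8]] hump [[ -3.2 -24.5]
 [ -3.3  13.7]]
front foot [[ 33.9 -25.7]
 [ 33.8  14.7]] rear [[-46.4 -25.4]
 [-46.5  15. ]]
```

>>> apply_moves --commands '[-0.006, -0.0055, 0.03, 0, 0, 0, 0.04, 0, 0, 0, 0.04, 0, 0, 0, 0.035, 0, 0, 0, 0.03, 0, 0, 0, 0.012, 0, 0, 0, 0.006, 0, 0, 0, 0, 0]' --gripper 100

```text
t: 4.65
ee_pos: [0.4819, -0.3591, 0.013]
eef_rot: [3.141, 0.0, 1.222]
wrist_force: [0.9, 0.7, -0.3]
finger_gap: 1.0
```

>>> apply_moves --commands '[0, 0, 0, 0, 0, 0, 0, 0, 0, 0, 0, 0, 0, 0, 0, 0, 0, 0, 0, 0, 0, 0, 0, 0, 0, 0, 0, 0, 0, 0, 0, 0]' --gripper 20 --force 45

```text
t: 5.45
ee_pos: [0.4825, -0.3586, 0.0126]
eef_rot: [3.141, 0.0, 1.223]
wrist_force: [0.2, -1.0, 0.9]
finger_gap: 0.421
```

>>> apply_moves --commands '[0, 0, -0.01, 0, 0, 0, -0.02, 0, 0, 0, -0.03, -4.56, 0, 0, -0.03, -4.56, 0, 0, -0.03, -4.56, 0, 0, -0.02, -4.56, 0, 0, 0, -4.56, 0, 0, 0, 0]'

```text
t: 6.25
ee_pos: [0.4819, -0.3583, 0.1532]
eef_rot: [3.141, 0.0, 1.621]
wrist_force: [0.7, -0.7, -5.4]
finger_gap: 0.426
```

```bash
cat > s.py <<'E'
from h import *
C=np.array([.5564,.0641]);A=np.arctan(.0505)
xs=np.array([np.cos(A),np.sin(A)]);ys=np.array([-np.sin(A),np.cos(A)])
def where(st):
    d=st['ee_pos'][:2]-C;return 1000*d@xs,1000*d@ys
def to(st,x,y,z):
    a=st['eef_rot'][2];g=C+xs*x/1000+ys*y/1000-st['ee_pos'][:2]
    return np.round([g@[np.cos(a),np.sin(a)],g@[np.sin(a),-np.cos(a)],st['ee_pos'][2]-z],4), 'turn',np.round(-np.degrees(A+np.pi/2-a),2)
def rep(st):
    print('t',round(st['t'],2),'z',st['ee_pos'][2].round(4),'sheet xy',np.round(where(st),1),'yawerr',round(np.degrees(st['eef_rot'][2]-A-np.pi/2),2),'tilt',np.round(st['eef_rot'][:2],4),'F',np.round(st['wrist_force'],1),'gap',round(st['finger_gap'],3))
E
python3 - <<'E'
from s import *
st=arm.observe();rep(st);print(to(st,0,-70,.133))
E
```

```text
t 6.25 z 0.1532 sheet xy [ -95.7 -418.1] yawerr -0.04 tilt [3.1415e+00 3.0000e-04] F [ 0.7 -0.7 -5.4] gap 0.426
(array([0.3482, 0.0954, 0.0202]), 'turn', np.float64(-0.04))
```

>>> apply_moves --commands '[0.0348, 0.0095, 0, 0, 0.0348, 0.0095, 0, 0, 0.0348, 0.0095, 0, 0, 0.0348, 0.0095, 0, 0, 0.0348, 0.0095, 0, 0, 0.0348, 0.0095, 0, 0, 0.0348, 0.0095, 0, 0, 0.0348, 0.0095, 0, 0, 0.0348, 0.0095, 0, 0, 0.0348, 0.0095, 0, 0, 0, 0, 0, 0]'

```text
t: 7.35
ee_pos: [0.559, -0.0016, 0.151]
eef_rot: [-3.139, -0.003, 1.624]
wrist_force: [0.1, -0.4, -4.0]
finger_gap: 0.424
```

```bash
python3 - <<'E'
from s import *
st=arm.observe();p=viewer.read_camera('wrist');cv2.imwrite('pics/w2.png',p['pixels'])
rep(st)
q=viewer.read_camera('top');cv2.imwrite('pics/t4.png',cv2.resize(q['pixels'][130:290,180:340],None,fx=3.7,fy=3.7,interpolation=cv2.INTER_CUBIC))
print(proj(p,[[*(C+ys*.055+xs*d),.007] for d in(-.09,0,.09)],st),proj(p,[[*(C-ys*.055+xs*d),.007] for d in(-.09,0,.09)],st))
E
```

```text
t 7.35 z 0.151 sheet xy [ -0.8 -65.8] yawerr 0.19 tilt [-3.1387e+00 -2.9000e-03] F [ 0.1 -0.4 -4. ] gap 0.424
[[176.69796341  58.57027082]
 [280.67195409  58.04398035]
 [384.71838958  59.08498687]] [[184.64775201 182.81587435]
 [280.14468744 183.00707961]
 [375.71350113 183.40237344]]
```

View pics/w2.png

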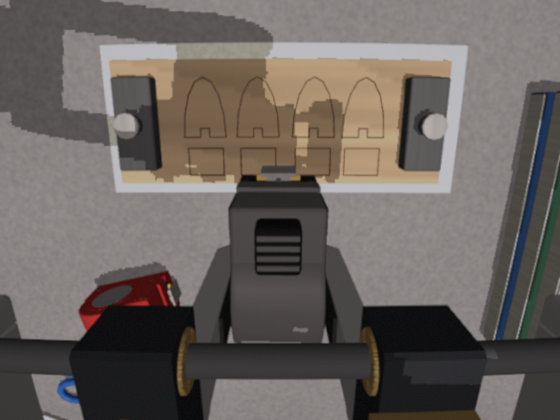

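View pics/t4.png

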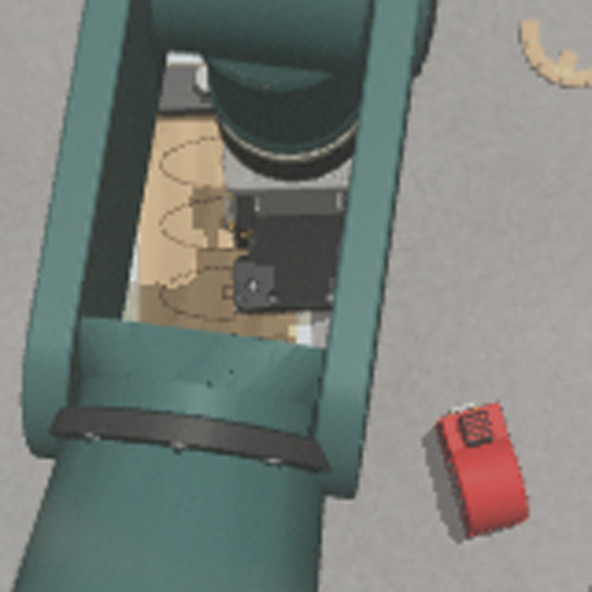

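```bash
python3 - <<'E'
from s import *
st=arm.observe();p=viewer.read_camera('wrist');rep(st)
im=p['pixels'];h=cv2.cvtColor(im,cv2.COLOR_BGR2HSV)
m=(h[...,1]>70)&(h[...,0]>5)&(h[...,0]<30)
for r in((160,230),(330,395)):
    T=[];B=[]
    for u in range(*r):
        v=np.where(m[30:200,u])[0]+30
        T.append((u,v[0]-.5));B.append((u,v[-1]+.5))
    for z in (.003,.007,.012):
      o=[]
      for q in(T,B):
        w=(unproj(p,q,z,st)[:,:2]-C)*1000;o.append(np.round([np.median(w@ys),np.polyfit(w@xs,w@ys,1)[0]],3))
      print(z,o)
cv2.imwrite('pics/w3.png',cv2.resize(im[155:350,220:340],None,fx=4.5,fy=3,interpolation=cv2.INTER_CUBIC))
E
```

```text
t 7.45 z 0.1512 sheet xy [ -1.2 -69.6] yawerr 0.01 tilt [-3.1385e+00  3.0000e-04] F [-0.3  0.6 -3. ] gap 0.422
0.003 [array([5.4784e+01, 1.2000e-02]), array([-5.4698e+01, -3.0000e-03])]
0.007 [array([5.4257e+01, 1.2000e-02]), array([-5.3888e+01, -3.0000e-03])]
0.012 [array([5.3598e+01, 1.2000e-02]), array([-5.2877e+01, -3.0000e-03])]
0.003 [array([ 5.5033e+01, -3.0000e-03]), array([-5.2866e+01,  1.8000e-02])]
0.007 [array([ 5.4503e+01, -3.0000e-03]), array([-5.2079e+01,  1.8000e-02])]
0.012 [array([ 5.384e+01, -3.000e-03]), array([-5.1096e+01,  1.8000e-02])]
```

View pics/w3.png

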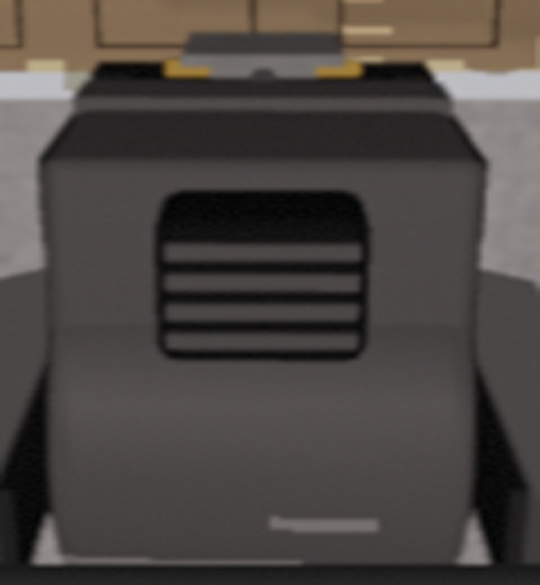

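```bash
python3 - <<'E'
from s import *
st=arm.observe();p=viewer.read_camera('wrist');rep(st)
f=lambda l:np.array(l)/[4.5,3]+[220,155]-.4
z0=st['ee_pos'][2]-.0126
def g(uv,z):
    w=(unproj(p,f(uv),z0+z,st)[:,:2]-st['ee_pos'][:2])*1000;print(np.round(np.c_[w@xs,w@ys],1).tolist())
g([[160,240],[365,240],[363,355],[161,355]],.07)   # tape-frame 34..14
g([[80,110],[448,110]],.0127) # foot top
g([[165,70],[360,70]],.013)
print(to(st,0,16,.05))
E
```

```text
t 7.5 z 0.1514 sheet xy [ -1.2 -70.4] yawerr -0.06 tilt [-3.1389e+00  5.0000e-04] F [-0.4 -0.1 -3.7] gap 0.425
[[-9.1, 34.9], [7.7, 34.9], [7.8, 19.3], [-9.4, 19.3]]
[[-22.1, 37.5], [20.7, 37.4]]
[[-12.1, 44.6], [10.4, 44.6]]
(array([0.0864, 0.0011, 0.1014]), 'turn', np.float64(-0.06))
```

>>> apply_moves --commands '[0.0144, 0.0002, 0.01, 0, 0.0144, 0.0002, 0.015, 0, 0.0144, 0.0002, 0.02, 0, 0.0144, 0.0002, 0.02, 0, 0.0144, 0.0002, 0.02, 0, 0.0144, 0.0002, 0.015, 0, 0, 0, 0.01, 0, 0, 0, 0, 0, 0, 0, 0, 0]'

```text
t: 8.45
ee_pos: [0.5569, 0.0798, 0.0428]
eef_rot: [3.141, 0.0, 1.62]
wrist_force: [0.2, 0.7, -2.6]
finger_gap: 0.422
```

```bash
python3 - <<'E'
from s import *
st=arm.observe();p=viewer.read_camera('wrist');cv2.imwrite('pics/w4.png',p['pixels'])
rep(st);print(to(st,0,16,.0266),np.round(st['joint_positions'],3))
q=viewer.read_camera('scene');cv2.imwrite('pics/s4.png',cv2.resize(q['pixels'][180:360,230:400],None,fx=3.3,fy=3.3,interpolation=cv2.INTER_CUBIC))
E
```

```text
t 8.45 z 0.0428 sheet xy [ 1.3 15.7] yawerr -0.05 tilt [3.1409e+00 5.0000e-04] F [ 0.2  0.7 -2.6] gap 0.422
(array([ 0.0003, -0.0013,  0.0162]), 'turn', np.float64(-0.05)) [ 0.042  0.202  1.571 -0.     1.368 -0.008]
```

View pics/w4.png

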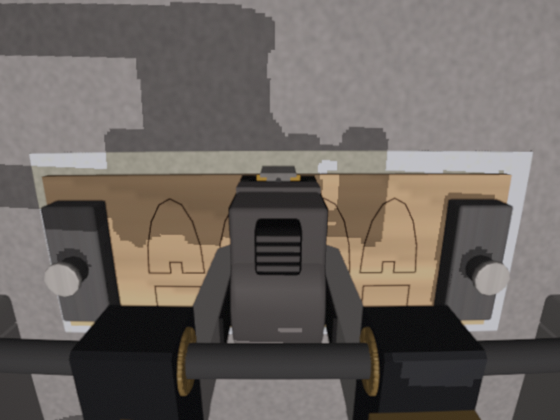

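View pics/s4.png

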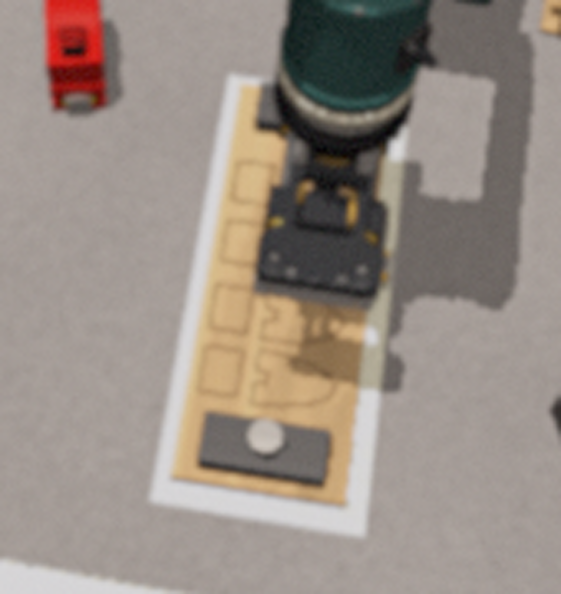

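>>> apply_moves --commands '[0.002, -0.0012, 0.005, 0, 0, 0, 0.006, 0, 0, 0, 0.004, 0, 0, 0, 0.001, 0, 0, 0, 0, 0]'

```text
t: 9.05
ee_pos: [0.5549, 0.0821, 0.026]
eef_rot: [-3.141, 0.0, 1.621]
wrist_force: [0.2, 0.1, -2.9]
finger_gap: 0.427
```

>>> apply_moves --commands '[0, 0, 0.0005, 0, 0, 0, 0.0005, 0, 0, 0, 0.0005, 0, 0, 0, 0.0005, 0, 0, 0, 0, 0]'

```text
t: 9.55
ee_pos: [0.5552, 0.0822, 0.0244]
eef_rot: [-3.142, 0.0, 1.621]
wrist_force: [-0.4, 0.0, -3.2]
finger_gap: 0.428
```

>>> apply_moves --commands '[0, 0, 0.0005, 0, 0, 0, 0.0005, 0, 0, 0, 0.0005, 0, 0, 0, 0, 0]'

```text
t: 9.95
ee_pos: [0.5551, 0.0822, 0.0228]
eef_rot: [-3.141, 0.0, 1.621]
wrist_force: [0.3, 0.4, -3.5]
finger_gap: 0.421
```

>>> apply_moves --commands '[0, 0, 0.0005, 0, 0, 0, 0.0005, 0, 0, 0, 0, 0]'

```text
t: 10.25
ee_pos: [0.5552, 0.0822, 0.0219]
eef_rot: [-3.141, 0.0, 1.621]
wrist_force: [0.5, -0.4, -3.7]
finger_gap: 0.423
```

>>> apply_moves --commands '[0, 0, 0.0005, 0, 0, 0, 0.0005, 0, 0, 0, 0, 0]'

```text
t: 10.55
ee_pos: [0.5551, 0.0822, 0.0208]
eef_rot: [-3.141, 0.0, 1.621]
wrist_force: [-0.4, 0.1, -3.2]
finger_gap: 0.423
```

>>> apply_moves --commands '[0, 0, 0.0005, 0, 0, 0, 0.0005, 0, 0, 0, 0, 0]'

```text
t: 10.85
ee_pos: [0.5551, 0.0822, 0.0199]
eef_rot: [-3.141, 0.0, 1.621]
wrist_force: [-0.3, 0.3, -3.2]
finger_gap: 0.424
```

>>> apply_moves --commands '[0, 0, 0.0005, 0, 0, 0, 0.0005, 0, 0, 0, 0, 0]'

```text
t: 11.15
ee_pos: [0.5553, 0.0822, 0.0191]
eef_rot: [3.141, 0.0, 1.621]
wrist_force: [-0.1, -0.7, -2.1]
finger_gap: 0.424
```

>>> apply_moves --commands '[0, 0, 0.0005, 0, 0, 0, 0, 0]'

```text
t: 11.35
ee_pos: [0.5553, 0.0822, 0.019]
eef_rot: [3.141, 0.0, 1.621]
wrist_force: [-1.3, 0.2, 0.2]
finger_gap: 0.425
```

>>> apply_moves --commands '[0, 0, 0.0005, 0, 0, 0, 0, 0]'

```text
t: 11.55
ee_pos: [0.5553, 0.0822, 0.0189]
eef_rot: [3.141, 0.0, 1.621]
wrist_force: [-3.5, -0.5, 4.7]
finger_gap: 0.421
```

>>> apply_moves --commands '[0, 0, -0.0005, 0, 0, 0, -0.0005, 0, 0, 0, 0, 0]'

```text
t: 11.85
ee_pos: [0.5553, 0.0822, 0.019]
eef_rot: [3.141, 0.0, 1.621]
wrist_force: [-2.3, 0.8, 2.7]
finger_gap: 0.424
```

>>> apply_moves --commands '[-0.003, 0, 0, 0, -0.003, 0, 0, 0, -0.003, 0, 0, 0, -0.003, 0, 0, 0, -0.003, 0, 0, 0, 0, 0, 0, 0]'

```text
t: 12.45
ee_pos: [0.5564, 0.0685, 0.0191]
eef_rot: [3.14, -0.003, 1.62]
wrist_force: [0.5, 5.6, 1.7]
finger_gap: 0.423
```

>>> apply_moves --commands '[-0.004, 0, -0.0003, 0, -0.004, 0, 0, 0, -0.004, 0, 0, 0, -0.004, 0, 0, 0, -0.004, 0, 0, 0, 0, 0, 0, 0]'

```text
t: 13.05
ee_pos: [0.5573, 0.0484, 0.0191]
eef_rot: [3.141, -0.003, 1.62]
wrist_force: [1.1, 6.7, 0.3]
finger_gap: 0.422
```

```bash
python3 - <<'E'
from s import *
st=arm.observe();p=viewer.read_camera('wrist');cv2.imwrite('pics/w5.png',p['pixels'])
rep(st)
E
```

```text
t 13.05 z 0.0191 sheet xy [  0.1 -15.8] yawerr -0.05 tilt [ 3.1406e+00 -2.9000e-03] F [1.1 6.7 0.3] gap 0.422
```

View pics/w5.png

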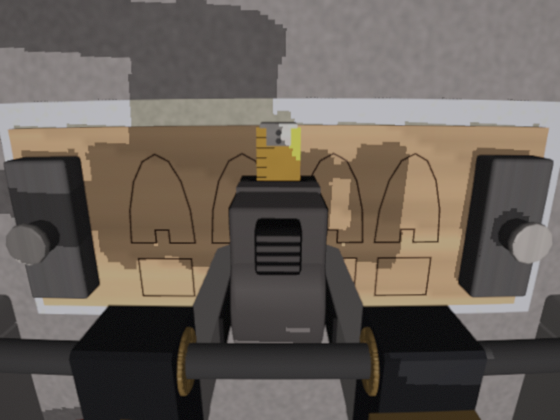

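>>> apply_moves --commands '[-0.006, 0, 0, 0, -0.006, 0, 0, 0, -0.006, 0, 0, 0, -0.006, 0, 0, 0, -0.006, 0, 0, 0, -0.006, 0, 0, 0, -0.006, 0, 0, 0, -0.006, 0, 0, 0, 0, 0, 0, 0]'

```text
t: 14.0
ee_pos: [0.5594, 0.0006, 0.019]
eef_rot: [3.141, -0.004, 1.62]
wrist_force: [0.2, 6.8, -0.1]
finger_gap: 0.425
```

>>> apply_moves --commands '[-0.006, 0, 0, 0, -0.006, 0, 0, 0, -0.006, 0, 0, 0, -0.006, 0, 0, 0, -0.006, 0, 0, 0, -0.006, 0, 0, 0, -0.004, 0, 0, 0, 0, 0, 0, 0]'

```text
t: 14.8
ee_pos: [0.5608, -0.0393, 0.0179]
eef_rot: [-3.14, -0.004, 1.62]
wrist_force: [0.4, 5.8, -3.0]
finger_gap: 0.421
```

```bash
python3 - <<'E'
from s import *
st=arm.observe();p=viewer.read_camera('wrist');cv2.imwrite('pics/w6.png',p['pixels'])
rep(st)
E
```

```text
t 14.8 z 0.0179 sheet xy [  -0.9 -103.5] yawerr -0.09 tilt [-3.1403 -0.0039] F [ 0.4  5.8 -3. ] gap 0.421
```

View pics/w6.png

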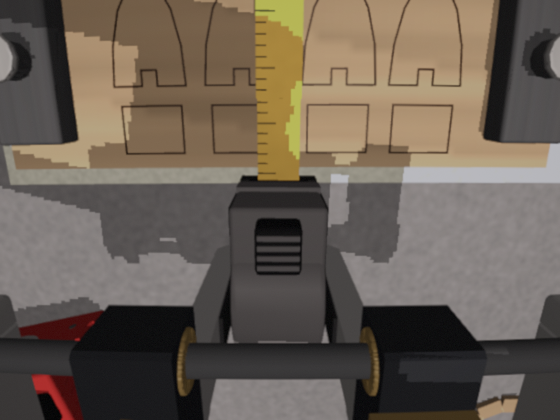

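>>> apply_moves --commands '[0, 0, 0.001, 0, 0, 0, 0.001, 0, 0, 0, 0.001, 0, 0, 0, 0.001, 0, 0, 0, 0, 0]'

```text
t: 15.35
ee_pos: [0.5607, -0.0388, 0.0137]
eef_rot: [-3.14, -0.004, 1.62]
wrist_force: [0.6, 6.2, -2.9]
finger_gap: 0.428
```

>>> apply_moves --commands '[0, 0, 0.0005, 0, 0, 0, 0.0005, 0, 0, 0, 0, 0]'

```text
t: 15.65
ee_pos: [0.5608, -0.0388, 0.013]
eef_rot: [-3.141, -0.004, 1.62]
wrist_force: [1.3, 6.1, -1.9]
finger_gap: 0.424
```

>>> apply_moves --commands '[0, 0, 0.0004, 0, 0, 0, 0, 0]'

```text
t: 15.85
ee_pos: [0.5609, -0.0388, 0.0128]
eef_rot: [-3.141, -0.004, 1.62]
wrist_force: [1.7, 6.1, -2.5]
finger_gap: 0.424
```

>>> apply_moves --commands '[0.001, 0, 0, 0, 0.001, 0, 0, 0, 0, 0, 0, 0]'

```text
t: 16.15
ee_pos: [0.5608, -0.0366, 0.0128]
eef_rot: [-3.141, -0.004, 1.62]
wrist_force: [0.2, 5.7, -1.8]
finger_gap: 0.423
```

>>> apply_moves --commands '[0.0005, 0, 0, 0, 0.0005, 0, 0, 0, 0, 0, 0, 0]'

```text
t: 16.45
ee_pos: [0.5607, -0.0357, 0.0128]
eef_rot: [-3.141, -0.004, 1.62]
wrist_force: [1.3, 6.0, -1.8]
finger_gap: 0.427
```

>>> apply_moves --commands '[0.0005, 0, 0.0002, 0, 0.0005, 0, 0, 0, 0, 0, 0, 0]'

```text
t: 16.75
ee_pos: [0.5608, -0.0349, 0.0127]
eef_rot: [-3.141, -0.004, 1.62]
wrist_force: [0.9, 6.0, -2.7]
finger_gap: 0.425
```

>>> apply_moves --commands '[0.0005, 0, 0, 0, 0.0005, 0, 0, 0, 0, 0, 0, 0]'

```text
t: 17.05
ee_pos: [0.5608, -0.0348, 0.0131]
eef_rot: [-3.141, -0.002, 1.62]
wrist_force: [1.0, 5.2, -1.6]
finger_gap: 0.421
```

>>> apply_moves --commands '[0.0005, 0, 0, 0, 0, 0, 0, 0]'

```text
t: 17.25
ee_pos: [0.5609, -0.0348, 0.0133]
eef_rot: [-3.141, -0.001, 1.621]
wrist_force: [0.2, 4.3, -2.4]
finger_gap: 0.422
```

```bash
python3 - <<'E'
from s import *
st=arm.observe();p=viewer.read_camera('wrist');rep(st)
cv2.imwrite('pics/w7.png',cv2.resize(p['pixels'][120:220,200:360],None,fx=5,fy=5,interpolation=cv2.INTER_CUBIC))
E
```

```text
t 17.25 z 0.0133 sheet xy [ -0.5 -99. ] yawerr -0.04 tilt [-3.1411e+00 -9.0000e-04] F [ 0.2  4.3 -2.4] gap 0.422
```

View pics/w7.png

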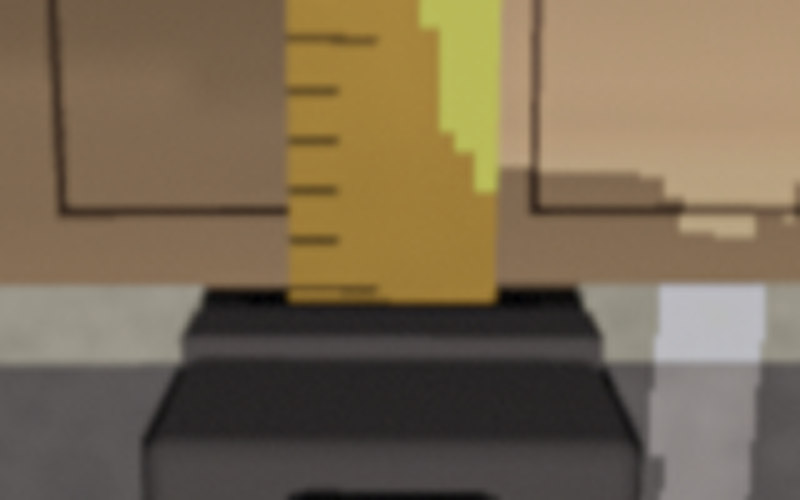

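>>> apply_moves --commands '[0, 0, 0.0004, 0, 0, 0, 0, 0]'

```text
t: 17.5
ee_pos: [0.5609, -0.0348, 0.0132]
eef_rot: [-3.141, -0.001, 1.621]
wrist_force: [0.3, 4.4, -1.2]
finger_gap: 0.42
```

>>> apply_moves --commands '[0, 0, 0, 0, 0, 0, 0, 0, 0, 0, 0, 0, 0, 0, 0, 0]' --gripper 75

```text
t: 17.9
ee_pos: [0.5613, -0.036, 0.0136]
eef_rot: [3.141, 0.001, 1.62]
wrist_force: [-0.4, 0.1, -0.0]
finger_gap: 0.723
```

>>> apply_moves --commands '[0, 0, -0.01, 0, 0, 0, -0.02, 0, 0, 0, -0.03, 0, 0, 0, -0.03, 0, 0, 0, -0.02, 0, 0, 0, 0, 0]'

```text
t: 18.5
ee_pos: [0.5637, -0.0358, 0.1283]
eef_rot: [3.133, 0.002, 1.621]
wrist_force: [0.3, 0.6, 0.7]
finger_gap: 0.752
```

```bash
python3 - <<'E'
from s import *
st=arm.observe();p=viewer.read_camera('wrist');rep(st)
cv2.imwrite('pics/w8.png',p['pixels'])
cv2.imwrite('pics/w8c.png',cv2.resize(p['pixels'][130:330,200:360],None,fx=4,fy=3,interpolation=cv2.INTER_CUBIC))
E
```

```text
t 18.5 z 0.1283 sheet xy [   2.3 -100.1] yawerr -0.03 tilt [3.1327e+00 2.4000e-03] F [0.3 0.6 0.7] gap 0.752
```

View pics/w8.png

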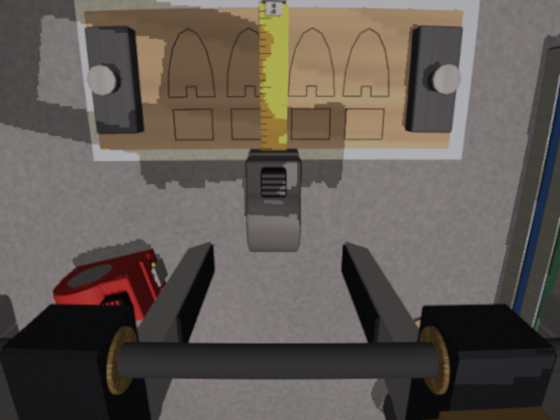

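View pics/w8c.png

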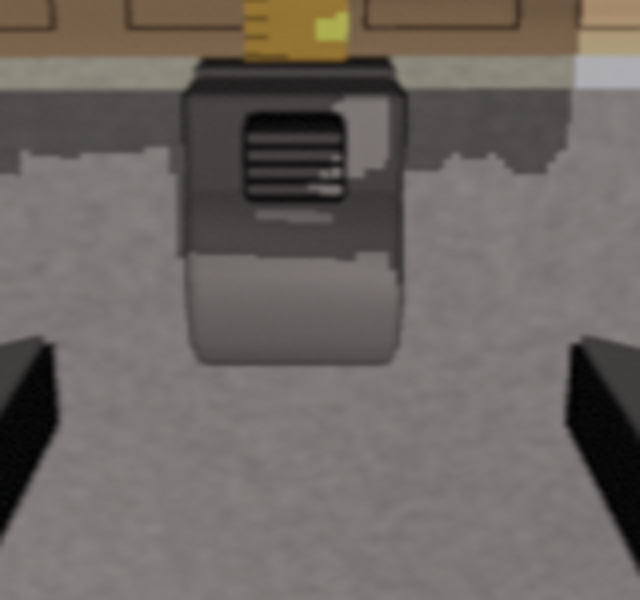

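```bash
python3 - <<'E'
from s import *
st=arm.observe();p=viewer.read_camera('wrist');rep(st)
f=lambda l:np.array(l)/[4,3]+[200,130]-.4
w=(unproj(p,f([[246,130],[345,130],[345,200],[246,200]]),.07,st)[:,:2]-C)*1000;print(np.c_[w@xs,w@ys].round(1))
w=(unproj(p,f([[183,95],[405,95]]),.062,st)[:,:2]-C)*1000;print(np.c_[w@xs,w@ys].round(1))
w=(unproj(p,f([[197,75],[395,75]]),.0127,st)[:,:2]-C)*1000;print('toe',np.c_[w@xs,w@ys].round(1))
w=(unproj(p,np.array([[264,1],[288,1]]),.007,st)[:,:2]-C)*1000;print('hook',np.c_[w@xs,w@ys].round(1))
print(to(st,-2,-70,.09))
E
```

```text
t 18.55 z 0.1257 sheet xy [  0.9 -99.8] yawerr -0.03 tilt [3.1369e+00 1.4000e-03] F [ 0.1 -0.7 -0.2] gap 0.752
[[-11.  -63.3]
 [  5.7 -63.3]
 [  5.8 -79.6]
 [-11.3 -79.6]]
[[-22.2 -56.5]
 [ 16.3 -56.6]]
toe [[-23.5 -58.7]
 [ 17.6 -58.8]]
hook [[-9.9 58.8]
 [ 8.5 58.8]]
(array([ 0.0298, -0.0029,  0.0357]), 'turn', np.float64(-0.03))
```

>>> apply_moves --commands '[0.01, -0.0012, 0, 0, 0.01, -0.0012, 0, 0, 0.01, -0.0012, 0, 0, 0, 0, 0, 0, 0, 0, 0, 0, 0, 0, 0, 0, 0, 0, 0.01, 0, 0, 0, 0.01, 0, 0, 0, 0.01, 0, 0, 0, 0.01, 0, 0, 0, 0, 0]' --gripper 0 --force 20

```text
t: 19.7
ee_pos: [0.5544, -0.0054, 0.0806]
eef_rot: [-3.137, -0.001, 1.62]
wrist_force: [-0.4, 0.3, 0.2]
finger_gap: 0.003
```

```bash
python3 - <<'E'
from s import *
st=arm.observe();p=viewer.read_camera('wrist');rep(st)
cv2.imwrite('pics/w9.png',p['pixels'])
print(to(st,-2.7,-69.7,.074))
E
```

```text
t 19.7 z 0.0806 sheet xy [ -5.5 -69.3] yawerr -0.04 tilt [-3.137e+00 -6.000e-04] F [-0.4  0.3  0.2] gap 0.003
(array([-0.0004,  0.0028,  0.0066]), 'turn', np.float64(-0.04))
```

View pics/w9.png

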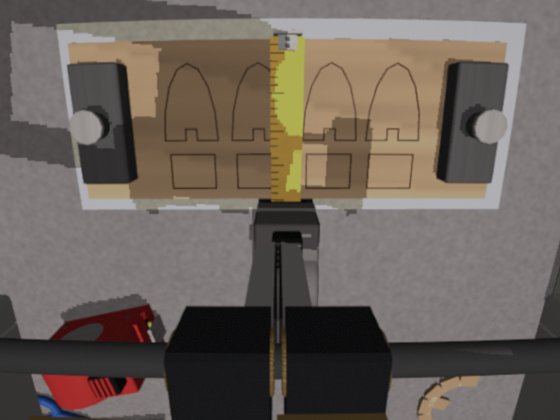

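>>> apply_moves --commands '[0, 0.0015, 0, 0, 0, 0.0015, 0, 0, 0, 0, 0.003, 0, 0, 0, 0.003, 0, 0, 0, 0, 0, 0, 0, 0, 0]'

```text
t: 20.35
ee_pos: [0.5588, -0.0052, 0.0771]
eef_rot: [-3.141, 0.0, 1.621]
wrist_force: [-0.8, 0.3, 0.1]
finger_gap: 0.008
```

>>> apply_moves --commands '[0, 0, 0.001, 0, 0, 0, 0.001, 0, 0, 0, 0.001, 0, 0, 0, 0, 0]'

```text
t: 20.75
ee_pos: [0.5589, -0.0052, 0.0741]
eef_rot: [-3.141, 0.0, 1.621]
wrist_force: [-1.2, 0.3, -0.1]
finger_gap: 0.003
```

>>> apply_moves --commands '[0, 0, 0.0007, 0, 0, 0, 0.0007, 0, 0, 0, 0, 0]'

```text
t: 21.05
ee_pos: [0.5589, -0.0053, 0.0728]
eef_rot: [-3.141, 0.0, 1.621]
wrist_force: [-0.4, -0.2, -0.1]
finger_gap: 0.01
```

>>> apply_moves --commands '[0, 0, 0.001, 0, 0, 0, 0.001, 0, 0, 0, 0.0005, 0, 0, 0, 0, 0]'

```text
t: 21.45
ee_pos: [0.5592, -0.0052, 0.0708]
eef_rot: [3.141, -0.0, 1.621]
wrist_force: [-0.9, -0.2, 2.2]
finger_gap: 0.006
```

>>> apply_moves --commands '[0, 0, 0.0005, 0, 0, 0, 0.0005, 0, 0, 0, 0, 0]'

```text
t: 21.75
ee_pos: [0.5592, -0.0051, 0.0697]
eef_rot: [3.141, -0.0, 1.621]
wrist_force: [-0.6, 0.9, 4.4]
finger_gap: 0.004
```

>>> apply_moves --commands '[0, 0, 0.0005, 0, 0, 0, 0.0005, 0, 0, 0, 0, 0]'

```text
t: 22.05
ee_pos: [0.5591, -0.0052, 0.0684]
eef_rot: [3.141, -0.0, 1.621]
wrist_force: [-0.6, 1.8, 3.2]
finger_gap: 0.004
```

Button moving at about 4 N. Continuing.

>>> apply_moves --commands '[0, 0, 0.0005, 0, 0, 0, 0.0005, 0, 0, 0, 0.0005, 0, 0, 0, 0, 0]'

```text
t: 22.45
ee_pos: [0.5591, -0.0052, 0.0668]
eef_rot: [3.141, -0.0, 1.621]
wrist_force: [-0.5, 2.0, 4.4]
finger_gap: 0.004
```

>>> apply_moves --commands '[0, 0, 0.0005, 0, 0, 0, 0.0005, 0, 0, 0, 0, 0]'

```text
t: 22.75
ee_pos: [0.559, -0.0052, 0.0658]
eef_rot: [3.141, -0.0, 1.621]
wrist_force: [0.7, 1.2, 3.9]
finger_gap: 0.002
```

>>> apply_moves --commands '[0, 0, 0.0005, 0, 0, 0, 0.0003, 0, 0, 0, 0, 0]'

```text
t: 23.05
ee_pos: [0.5591, -0.0052, 0.0652]
eef_rot: [3.141, -0.0, 1.621]
wrist_force: [1.0, 2.3, 4.9]
finger_gap: 0.009
```

>>> apply_moves --commands '[0, 0, 0.0004, 0, 0, 0, 0.0003, 0, 0, 0, 0, 0]'

```text
t: 23.35
ee_pos: [0.5592, -0.0051, 0.0651]
eef_rot: [3.141, -0.0, 1.621]
wrist_force: [-1.6, 2.1, 6.7]
finger_gap: 0.004
```

>>> apply_moves --commands '[0, 0, 0.0004, 0, 0, 0, 0.0003, 0, 0, 0, 0, 0]'

```text
t: 23.65
ee_pos: [0.5592, -0.0048, 0.0648]
eef_rot: [3.141, -0.001, 1.621]
wrist_force: [-0.9, 2.6, 8.0]
finger_gap: 0.005
```

>>> apply_moves --commands '[0, 0, 0.0005, 0, 0, 0, 0, 0]'

```text
t: 23.85
ee_pos: [0.5592, -0.0048, 0.0647]
eef_rot: [3.141, -0.001, 1.621]
wrist_force: [-1.8, 3.5, 10.0]
finger_gap: 0.003
```

>>> apply_moves --commands '[0, 0, 0.0005, 0, 0, 0, 0, 0]'

```text
t: 24.05
ee_pos: [0.5593, -0.0048, 0.0647]
eef_rot: [3.14, -0.001, 1.621]
wrist_force: [-2.6, 2.1, 12.5]
finger_gap: 0.008
```

The force rose to 12.5 N with no further travel, so this is the hard stop. Retreating to check.

>>> apply_moves --commands '[0, 0, -0.002, 0, 0, 0, -0.005, 0, 0, 0, -0.02, 0, 0, 0, -0.03, 0, -0.01, 0, -0.03, 0, -0.02, 0, -0.02, 0, -0.02, 0, 0, 0, 0, 0, 0, 0, 0, 0, 0, 0, 0, 0, 0, 0]'

```text
t: 25.05
ee_pos: [0.5608, -0.0545, 0.1683]
eef_rot: [-3.139, -0.001, 1.621]
wrist_force: [-0.4, -0.0, -1.1]
finger_gap: 0.006
```

```bash
python3 - <<'E'
from s import *
st=arm.observe();p=viewer.read_camera('wrist');rep(st)
cv2.imwrite('pics/w10.png',p['pixels'])
cv2.imwrite('pics/w10c.png',cv2.resize(p['pixels'][10:250,200:360],None,fx=4,fy=2.5,interpolation=cv2.INTER_CUBIC))
q=viewer.read_camera('scene');cv2.imwrite('pics/s10.png',q['pixels'])
E
```

```text
t 25.05 z 0.1683 sheet xy [  -1.6 -118.7] yawerr -0.01 tilt [-3.139e+00 -8.000e-04] F [-0.4 -0.  -1.1] gap 0.006
```

View pics/w10c.png

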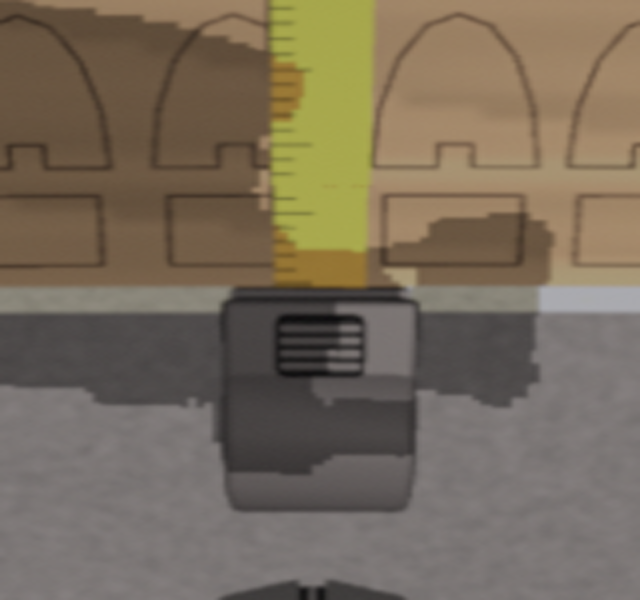

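View pics/s10.png

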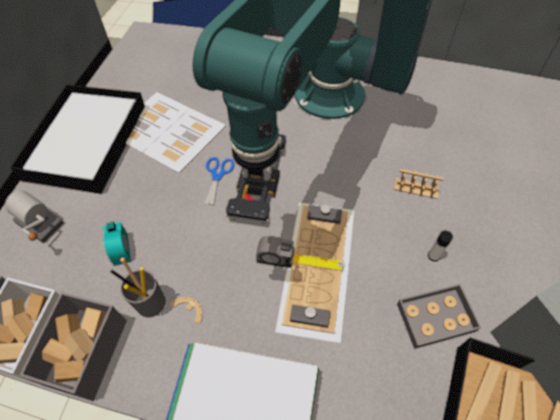

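```bash
python3 - <<'E'
from s import *
q=viewer.read_camera('scene');cv2.imwrite('pics/s11.png',cv2.resize(q['pixels'][225:290,245:365],None,fx=6.5,fy=6.5,interpolation=cv2.INTER_CUBIC))
for y in(.055,-.055): print(y,(proj(q,[[*(C+ys*y+xs*-.001),.0064]])-[245,225])*6.5)
st=arm.observe();p=viewer.read_camera('wrist')
cv2.imwrite('pics/w12.png',cv2.resize(p['pixels'][100:160,230:330],None,fx=8,fy=8,interpolation=cv2.INTER_CUBIC))
for y in(-.055,-.0595): print(y,(proj(p,[[*(C+ys*y+xs*-.02),z] for z in(.0064,.0127)],st)-[230,100])*8)
cv2.imwrite('pics/w13.png',cv2.resize(p['pixels'][0:60,230:330],None,fx=8,fy=8,interpolation=cv2.INTER_CUBIC))
E
```

```text
0.055 [[631.59556408 263.77272256]]
-0.055 [[312.56958953 214.79082203]]
-0.055 [[234.59883127 192.20663321]
 [231.79377883 195.01909408]]
-0.0595 [[235.11169977 230.73095336]
 [232.32602043 234.24522544]]
```

View pics/s11.png

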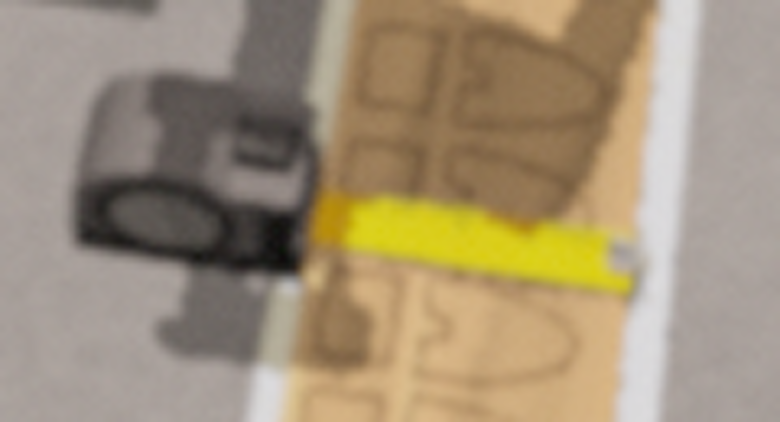

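View pics/w12.png

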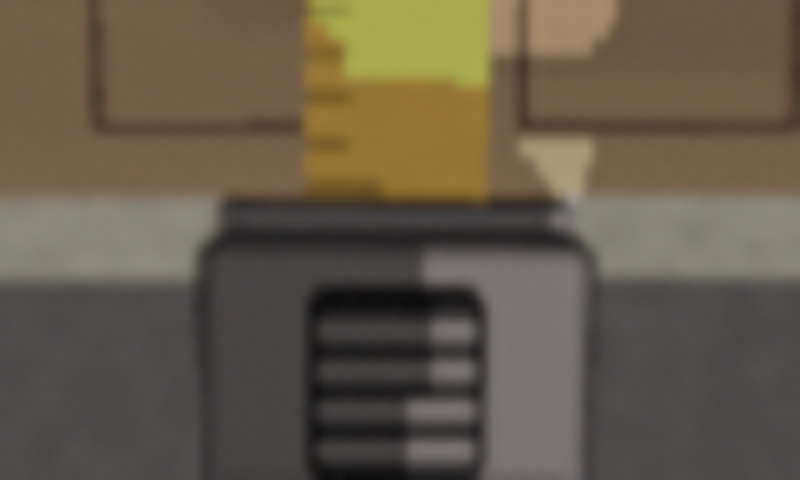

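```bash
python3 -c "
from rig import arm
print(arm.close_job())"
```

```text
the job is handed in; nothing more can be done
None
```

The tape is hooked over the sheet's left-hand edge, drawn across and locked, with its toe against the right-hand edge. I handed the job in at about 25 s of the 54 s allowed; it reported no verdict.

**What I did:**
- I gripped the grey tape and found the sheet's top by touch at about 6.4 mm.
- I caught the hook over the left edge. The pull-back force was about 6 N with the lock open.
- I drew the case back past the right edge, set it down and eased it forward until it stopped against that edge, then let go.
- I pressed the lock button straight down.

**What the last checks showed:**
- **Toe and hook:** in the wrist picture the toe sits within about 1 mm of the right edge. In the scene picture the hook is at the left edge.
- **Squareness:** the blade looks square to the edges, within a few mm of the sheet's middle.
- **Lock:** travel stopped hard with the fingertips about 64.7 mm above the table (64.5 mm is fully down). Force at the wrist was 12.5 N, against the 25 N limit.
- **Surroundings:** the gripper is clear of everything. The bystanders look undisturbed, but I did not measure each one.

**One disagreement:** a rough reading from the first picture after letting go put the toe at y = -58.7 mm in the sheet frame. The arm was still settling then. The later close-up, and the force when the toe touched, both put it against the edge at about -55 to -56 mm.

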